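# Shut and lock the gear guard of the skiving machine

### The job

The gears of the leather skiving machine have been greased: swing its yellow gear guard fully shut, then take the flat screwdriver from the tool block, turn it lightly on the guard's quarter-turn lock until the blade drops into the slot, and turn the lock clockwise (seen from above) to its stop. Do not lean on the screwdriver: keep it well under 50 N until the lock is nearly round. Stand the screwdriver back upright in its hole in the block, pushed right down to its collar, and leave the tin, the iron weight and the glue bottle where they are.

Things in the scene. Friction and masses are not known exactly. Their poses are not given: they have to be found in the camera images.
- machine: Skiving machine, fixed, green. Origin on the bench under the centre of the gear housing (open box 180 x 150 mm, rim 90 mm up). z up; x from the front (lock side) to the hinge at the back. Bed plate x -120..180, y -90..270 mm. Skiving head (knife, arm), up to 195 mm tall, at y 80..270 mm; motor, 110 mm tall, behind the hinge at x 91..180, y -70..70 mm.
- guard (a joint): Hinge of the yellow gear guard: 0 = shut (level on the housing), grows as it swings up, stop at 1.5 rad; starts 0.8 to 1.3. Friction hinge (0.5 N m): it stays at whatever angle it is left and is pushed shut with 3 to 6 N near its front edge. Plate 193 mm from hinge axis to front edge, 158 mm wide, 4 mm thick, with a 20 mm lip down at the front.
- guard_hinge (a point): Mid-width point of the guard's outer (when shut: top) face, at the hinge, 4 mm off the hinge axis along z; when shut 96 mm above the bench and 93 mm behind the machine's origin. Axes turn with the guard: -x runs along the guard to its front edge, y is the hinge axis, z the outer face's normal.
- guard_edge (a point): Middle of the guard's free (front) edge on the outer face; 193 mm from guard_hinge along the guard's -x. Same axes.
- lock (a joint): Quarter-turn lock in the guard: 0 = unlocked, grows as it is turned clockwise seen from above; stop at 1.571 rad = locked: the slot is then in line with the black marks, along the machine's x, and a tongue under the guard holds it shut. Starts 0.1 to 0.45. Friction 0.08 N m, no spring: it stays where it is left.
- lock_slot (a point): Centre of the slot's mouth, on the brass rotor's face, 148 mm from the hinge, mid-width; 107 mm above the bench when shut. x along the slot, z the guard's outward normal. Slot 5.2 mm wide (mouth chamfered to 9.2), 8 mm deep, 26 mm long, right across the 26 mm rotor. A dark steel collar, 43 mm outer, 27 mm inner diameter, stands 2 mm above the rotor.
- driver_grip (a point): On the axis of the flat screwdriver in its red handle, 145 mm above the blade tip, 33 mm below the handle's top. Screwdriver 178 mm long, 0.2 kg, loose, upright in the tool block at the start. Handle with four flats, 30 mm across along x, 26 mm along y, from 98 to 178 mm above the tip. z from blade to handle, x along the blade's width.
- driver_tip (a point): Centre of the blade tip, same axes. Blade 18 mm wide (x), 3.2 mm thick (y) over its last 14 mm; shank 11 mm diameter; a black collar, 38 mm diameter, 92 to 98 mm above the tip, rests on the block around the hole. In the slot the blade has about 0.11 rad of free play either way.
- block_hole (a point): Mouth of the screwdriver's hole, in the top of the wooden tool block, 100 mm above the bench. Hole 26 mm diameter, vertical, right through. Block fixed, 75 (x) x 150 (y) mm; the hole is 30 mm off its middle towards +y; three steel punches stand up to 28 mm out of the other half. With the screwdriver home its tip is 92 mm below this point.
- tin: Round blue tin, 76 mm diameter, 75 mm tall, loose; origin under its centre. Leave alone.
- weight: Black iron pattern weight, 62 x 125 x 44 mm, loose; origin under its centre. Leave alone.
- glue: Yellow glue bottle, 60 mm diameter, 130 mm tall, loose; origin under its centre. Leave alone.

How it is judged:
By the outcome, as a careful person would: the job done as asked, in the order asked, and still so for the second after the job is handed in, with the robot touching nothing.
It also fails if it takes over 69 s, if anything falls off the work surface, if the arm or the gripper's body presses on something with over 40 N, if the wrist force passes 120 N, or if a joint passes its speed limit or range.

### The arm

A 7-joint arm with a two-finger parallel gripper is mounted at the origin on the work surface. World frame = base frame: x ahead of the robot, y to its left, z up, the work surface at z = 0. Lengths are in m, angles in rad, forces in N, time in s.
With the tool pointing down it reaches from about 0.4 to 0.85 m from the base axis. Payload 10.4 kg.
Tool frame: the origin (TCP) lies at the centre of the arm's flange, where the gripper is bolted on; the fingertips stand 182 mm ahead of it and the grasp point (between the pads) lies 164 mm ahead of it; z points along the fingers, y is the line along which they close (so a half turn about z gives the same grasp; the last joint's range is limited). The gripper opens to 87 mm and grips with 3 to 60 N. Pads are 19 mm wide; open, the fingers measure 117 mm over their backs; the gripper's body (75 mm by 190 mm) begins 51 mm behind the grasp point.
Start: joints at [-1.249, 0.332, -0.065, 1.46, 0.022, 1.35, -0.088], TCP at [0.211, 0.588, 0.405] pointing down, gripper open.
Joint ranges: [-2.6, 2.6], [-0.5, 2.12], [-1.47, 1.34], [0.16, 2.42], [-1.27, 4.41], [0.06, 2.06], [-2.6, 2.6]. Speed limits (rad/s): [2.22, 2.22, 2.79, 2.79, 3.14, 3.14, 3.14].

### API

Orientations are given as a unit quaternion [x, y, z, w].
In Python, from bench import r, eyes, job gives the robot as it stands. The module is installed in compiled form; this text tells all that it offers.
- The arm moves only by the shell command python3 -m inch 'ROWS' [OPENING] [FORCE]. ROWS is JSON, a list of rows, each a list of 6 numbers: the shift along the tool's x, y, z normalised to -1 to 1, where 1 is 4 cm, then the turn, a rotation vector about the tool's x, y, z normalised to -1 to 1, where 1 is 0.12 rad. In form: [[x, y, z, wx, wy, wz], ...]. A call has exactly 5 rows; each row shifts and turns the commanded pose from where the row before left it, along the tool's axes as they then stand; what a row does not reach is not made up. A row lasts 1/12 s, in which the tool goes at most 41.7 mm and 7.16 degrees, less where a joint would pass 70% of its speed; a pose out of reach is approached as far as the arm can. A call with a number of a shift or a turn outside -1 to 1 is refused whole. A call with a gripper value outside its range is refused whole. OPENING is the gripper command: -1 is shut, 1 is fully open, values between are in proportion, set as the call begins (- or left out, the last holds). The fingers move at their own pace and stop on an object; FORCE is the grip in N (left out, the last holds). Time passes only in rows, so rows that do not move let the fingers close, or fill a call up. It gives the time, the measured TCP pose, the force, the opening and the grip force at its end, in the units of the state.
- r.read_state(): the state, without advancing time (a new reading comes with each control period).
- eyes.camera(name): name is "scene" or "top" or "wrist"; returns a dict with "pixels" (400x640x3 uint8, red, green, blue), "fx", "fy", "cx", "cy" (pixels), "extrinsics" (4x4, takes a point from camera to world coordinates). Camera axes: x right, y down, z forward; pixel columns grow to the right and rows downward; lengths in m; the calibration is good to about 2 mm. A picture is of the moment at which its call begins. There is no depth.
- job.close_job(): hands the job in; it is judged then, once.
The state is a dict: "time": time; "joint_positions": joint angles; "joint_vel": joint speeds; "joint_torque": joint torques, N m; "ee_pos": TCP position; "eef_rot": TCP orientation; "ft_force": force on the tool from outside, world axes, zero at the start; "torque": the same for the moment, N m; "width": finger opening in m; "grip_force": force on a finger pad.
Only numpy, scipy, OpenCV 4.12 (cv2) and the standard library are available. Lean on these libraries where they do the work, as an engineer would, in place of code of your own. Each camera call takes 0.05 s, during which the arm holds its last target. There are 200 camera calls.

## Working session

There is one attempt and no reset: what is moved stays moved. The work goes in short steps, Python scripts to look and compute and a shell command to move; the robot and the scene stay as the last step left them, time stands still between calls to the robot, and variables do not carry over. Pictures are saved under pics/ and viewed, at most 10 in all, crops included, and the job is handed in when it is done.

```bash
mkdir -p pics; cat > h.py <<'E'
import numpy as np,cv2
from bench import r,eyes,job
from scipy.spatial.transform import Rotation as R
def snap(n,f,crop=None,s=1):
    c=eyes.camera(n);p=c["pixels"][:,:,::-1]
    np.savez('pics/'+f+'.npz',K=[c["fx"],c["fy"],c["cx"],c["cy"]],E=c["extrinsics"],p=p)
    if crop: a,b,w,h=crop;p=p[b:b+h,a:a+w]
    cv2.imwrite('pics/'+f+'.png',cv2.resize(p,None,fx=s,fy=s,interpolation=cv2.INTER_CUBIC) if s!=1 else p)
def ray(f,u,v):
    d=np.load('pics/'+f+'.npz');fx,fy,cx,cy=d['K'];E=d['E']
    return E[:3,3],E[:3,:3]@np.array([(u-cx)/fx,(v-cy)/fy,1])
def onz(f,u,v,z):
    o,d=ray(f,u,v);return o+d*(z-o[2])/d[2]
def proj(f,P):
    d=np.load('pics/'+f+'.npz');fx,fy,cx,cy=d['K'];E=d['E']
    q=E[:3,:3].T@(np.array(P)-E[:3,3]);return q[0]/q[2]*fx+cx,q[1]/q[2]*fy+cy
def tri(*L):
    A=np.zeros((3,3));b=np.zeros(3)
    for f,u,v in L:
        o,d=ray(f,u,v);d=d/np.linalg.norm(d);M=np.eye(3)-np.outer(d,d);A+=M;b+=M@o
    return np.linalg.solve(A,b)
def step(target,q=None):
    "shift in tool axes (units) from measured pose to TCP target"
    s=r.read_state();T=R.from_quat(s["eef_rot"])
    return (T.inv().apply(np.array(target)-s["ee_pos"])/0.04).round(3)
E
python3 - <<'E'
from h import *
snap("scene","s0",None,1.25);snap("top","t0",None,1.25)
s=r.read_state();print(s["ee_pos"],R.from_quat(s["eef_rot"]).as_matrix().round(3),s["time"],s["width"])
for n in("s0","t0"):
    d=np.load('pics/'+n+'.npz');print(d['K'],d['E'].round(3))
E
```

```text
[0.21122165 0.58810671 0.40404647] [[-0.941  0.338 -0.   ]
 [ 0.338  0.941 -0.001]
 [-0.    -0.001 -1.   ]] 0.1 0.0869574254431552
[444.80961312 444.80961312 319.4011856  198.9169699 ] [[ 0.598  0.518 -0.612  1.179]
 [ 0.802 -0.394  0.45  -0.617]
 [-0.008 -0.759 -0.651  0.756]
 [ 0.     0.     0.     1.   ]]
[403.98927011 403.98927011 319.75137809 197.84731221] [[-0.017 -0.994  0.105  0.481]
 [-0.999  0.019  0.026 -0.161]
 [-0.028 -0.104 -0.994  0.87 ]
 [ 0.     0.     0.     1.   ]]
```

View pics/s0.png

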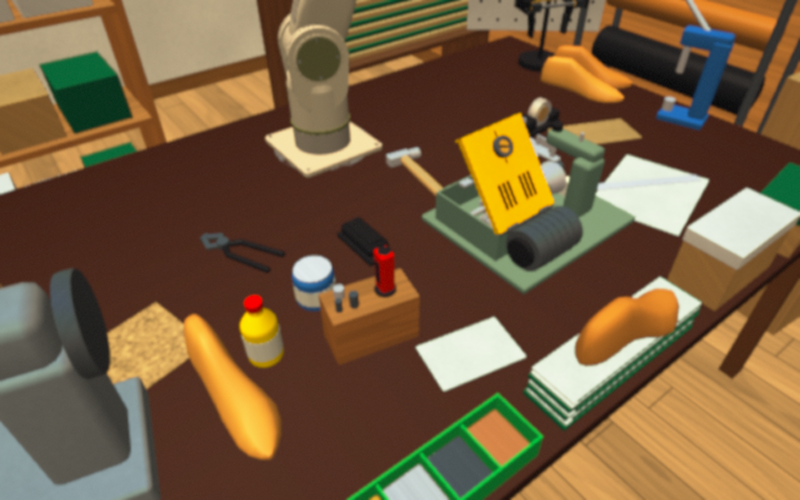

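View pics/t0.png

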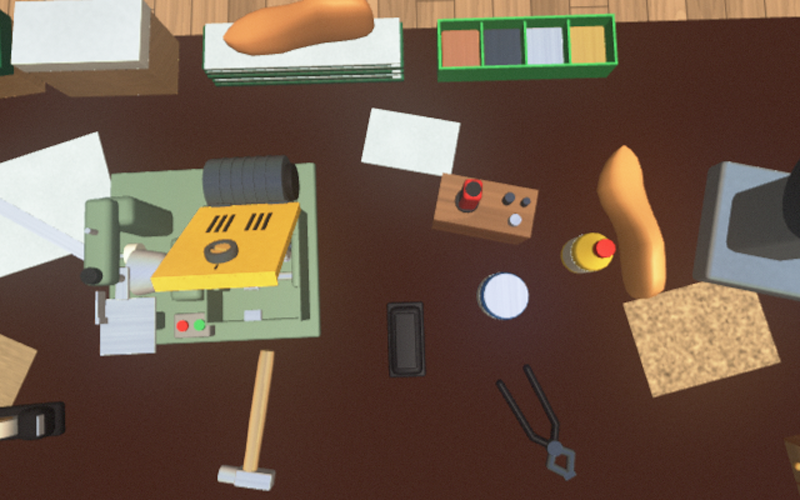

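The robot stands behind the machine's front. In the top view the bed's right corners are near (315,164) and (319,335), the lock is at (220,250), and the block with the red driver is near (470,200). The scene view shows the lock at (503,146) and the driver at (385,265). I'll enlarge these for reading.

```bash
python3 - <<'E'
import numpy as np,cv2
t=np.load('pics/t0.npz')['p'];s=np.load('pics/s0.npz')['p']
f=lambda p,a,b,w,h,k:cv2.resize(p[b:b+h,a:a+w],None,fx=k,fy=k,interpolation=cv2.INTER_CUBIC)
A=f(t,340,130,100,75,4);B=f(t,110,150,100,75,4);C=f(s,250,190,100,75,4);D=f(s,350,80,100,75,4)
cv2.imwrite('pics/c0.png',np.vstack([np.hstack([A,B]),np.hstack([C,D])]))
E
```

```text
(no output)
```

View pics/c0.png

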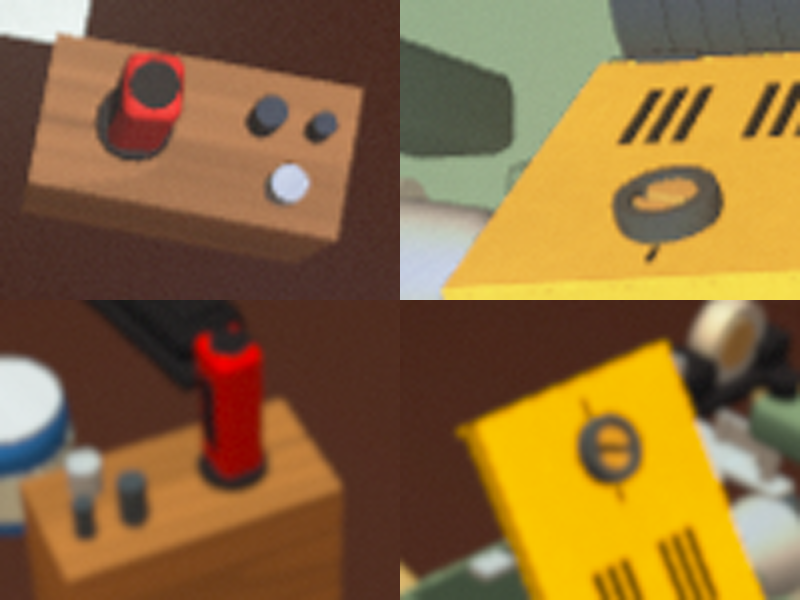

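```bash
python3 - <<'E'
from h import *
cr=lambda a,b,u,v:(a+u/4,b+v/4)
C=[onz('t0',*cr(340,130,u,v),.1)[:2] for u,v in((60,35),(363,88),(338,242),(25,183))]
C=np.array(C);print(C.round(4));c=C.mean(0)
y=(C[0]-C[1]+C[3]-C[2]);y/=np.linalg.norm(y);print('block c',c,'yaw',np.arctan2(-y[0],y[1]),'hole',c+.03*y)
print('drv top',onz('t0',379,151.2,.186),tri(('t0',379,151.2),('s0',306.5,273.7)),'collar',onz('t0',*cr(340,130,136,124),.1),onz('s0',*cr(250,190,232,168),.1))
L=tri(('t0',177,200.7),('s0',402.5,117.5));print('lock',L)
for z in(0,.01):print('bed',[onz('t0',u/1.25,v/1.25,z)[:2].round(3) for u,v in((315,164),(319,335),(112,173))])
print('edgeL/R tri',tri(('t0',121.25,222),('s0',416,90.5)))
from scipy.optimize import least_squares
def M(p,a,q): # guard frame pt -> world ; q relative to guard_hinge face frame
    x,y,w,_=p; 
    Q=np.array([q[0],q[1],q[2]+.004]);Q=R.from_rotvec([0,a,0]).apply(Q)+[.093,0,.092]
    return R.from_rotvec([0,0,w]).apply(Q)+[x,y,0]
def bed(p,q):
    return R.from_rotvec([0,0,p[2]]).apply(q)+[p[0],p[1],0]
obs=[('t0',177,200.7,(-.148,0,.011)),('s0',402.5,117.5,(-.148,0,.011)),('s0',416,90.5,(-.193,.079,0)),('s0',365,113,(-.193,-.079,0)),('t0',121.25,222,(-.193,.079,0))]
def f(p):
    e=[]
    for n,u,v,q in obs:
        e+=list(np.array(proj(n,M(p,p[3],q)))-[u,v])
    for u,v,q in((315,164,(.18,-.09)),(319,335,(-.12,-.09))):
        e+=list(np.array(proj('t0',bed(p,(*q,p[4]))))-[u/1.25,v/1.25])
    return np.array(e)
for a0 in(.8,1.2):
    s=least_squares(lambda p:f([*p[:4],p[4]]),[.45,.05,0,a0,.01],bounds=([-1,-1,-1,.5,0],[1,1,1,1.5,.02]));print(s.x,s.fun.round(1))
p=s.x
print('edge now',M(p,p[3],(-.193,0,0)),'lock shut',M(p,0,(-.148,0,.011)),'edge shut',M(p,0,(-.193,0,0)),'hinge',M(p,0,(0,0,0)))
print([onz('t0',u/1.25,v/1.25,z)[:2] for u,v,z in((405,338,.044),(503,296,.075),(605,248,.13))])
E
```

```text
[[ 0.6759 -0.2113]
 [ 0.6464 -0.3562]
 [ 0.572  -0.341 ]
 [ 0.6036 -0.1926]]
block c [ 0.6244373  -0.27526567] yaw -0.20542299351528717 hole [ 0.63055674 -0.24589643]
drv top [ 0.63128129 -0.2462202   0.186     ] [ 0.66628612 -0.27083058  0.01667217] collar [ 0.63119029 -0.24673501  0.1       ] [ 0.63298736 -0.24563712  0.1       ]
lock [0.5500711  0.09238278 0.21341934]
bed [array([0.724, 0.009]), array([0.424, 0.002]), array([0.716, 0.374])]
bed [array([0.721, 0.007]), array([0.425, 0.   ]), array([0.713, 0.368])]
edgeL/R tri [0.51500054 0.16780341 0.2456755 ]Traceback (most recent call last):
  File "<stdin>", line 26, in <module>
    return func(*args, **kwargs)
    vector_fun = VectorFunction(
        fun_wrapped,
    ...<6 lines>...
        workers=workers
    )
    self._update_fun()
    ~~~~~~~~~~~~~~~~^^
    self.f = self.fun_wrapped(xp_copy(self.x))
             ~~~~~~~~~~~~~~~~^^^^^^^^^^^^^^^^^
    return np.atleast_1d(self.fun(x))
                         ~~~~~~~~^^^
    return self.f(x, *self.args, **self.kwargs)
           ~~~~~~^^^^^^^^^^^^^^^^^^^^^^^^^^^^^^
  File "<stdin>", line 26, in <lambda>
  File "<stdin>", line 21, in f
  File "<stdin>", line 12, in M
ValueError: too many values to unpack (expected 4)
```

```bash
cat > fit.py <<'E'
from h import *
from scipy.optimize import least_squares
def M(p,a,q):
    Q=R.from_rotvec([0,a,0]).apply(np.array(q)+[0,0,.004])+[.093,0,.092]
    return R.from_rotvec([0,0,p[2]]).apply(Q)+[p[0],p[1],0]
def bed(p,q): return R.from_rotvec([0,0,p[2]]).apply(q)+[p[0],p[1],0]
E
python3 - <<'E'
from fit import *
print(tri(('t0',379,151.2),('s0',306.5,198.7)))
obs=[('t0',177,200.7,(-.148,0,.011)),('s0',402.5,117.5,(-.148,0,.011)),('s0',416,90.5,(-.193,.079,0)),('s0',365,113,(-.193,-.079,0)),('t0',121.25,222,(-.193,.079,0))]
def f(p):
    e=[]
    for n,u,v,q in obs: e+=list(np.array(proj(n,M(p,p[3],q)))-[u,v])
    for u,v,q in((315,164,(.18,-.09)),(319,335,(-.12,-.09)),(112,173,(.18,.27))):
        e+=list(np.array(proj('t0',bed(p,(*q,p[4]))))-[u/1.25,v/1.25])
    return np.array(e)
for a0 in(.8,1.2):
    s=least_squares(f,[.54,.1,0,a0,.01],bounds=([-1,-1,-1,.5,0],[1,1,1,1.5,.02]),loss='soft_l1');print(s.x,s.fun.round(1))
p=s.x
print('edge now',M(p,p[3],(-.193,0,0)),'lock shut',M(p,0,(-.148,0,.011)),'edge shut',M(p,0,(-.193,0,0)),'hinge',M(p,0,(0,0,0)))
print([onz('t0',u/1.25,v/1.25,z)[:2] for u,v,z in((405,338,.044),(503,296,.075),(605,248,.13))])
E
```

```text
[ 0.63069641 -0.24541675  0.189692  ]
[0.54126284 0.09122586 0.02772799 0.87551325 0.01225332] [-0.2 -0.9 -0.1 -0.3 -1.1  0.5  2.9 -1.7 -0.6  2.   0.3 -1.5  0.9  0.6
  0.3 -0.4]
[0.54126285 0.09122586 0.027728   0.87551321 0.01225332] [-0.2 -0.9 -0.1 -0.3 -1.1  0.5  2.9 -1.7 -0.6  2.   0.3 -1.5  0.9  0.6
  0.3 -0.4]
edge now [0.51370858 0.09046164 0.24276178] lock shut [0.48628399 0.08970102 0.107     ] edge shut [0.44130129 0.08845342 0.096     ] hinge [0.6342271  0.09380424 0.096     ]
[array([ 0.42028059, -0.14555219]), array([ 0.48493234, -0.30008607]), array([ 0.551755  , -0.44098055])]
```

```bash
M="python3 -m inch"
$M '[[0,0,0,0,0,-0.62],[0,0,0,0,0,-0.62],[0,0,0,0,0,-0.62],[0,0,0,0,0,-0.62],[0,0,0,0,0,-0.62]]' -1 20
$M '[[-0.385,-0.69,0,0,0,0],[-0.385,-0.69,0,0,0,0],[-0.385,-0.69,0,0,0,0],[-0.385,-0.69,0,0,0,0],[-0.385,-0.69,0,0,0,0]]' >/dev/null
$M '[[-0.385,-0.69,0,0,0,0],[-0.385,-0.69,0,0,0,0],[-0.385,-0.69,0,0,0,0],[-0.385,-0.69,0,0,0,0],[-0.385,-0.69,0,0,0,0]]' >/dev/null
$M '[[-0.385,-0.69,0,0,0,0],[-0.385,-0.69,0,0,0,0],[-0.385,-0.69,0,0,0,0],[-0.385,-0.69,0,0,0,0],[-0.385,-0.69,0,0,0,0]]' >/dev/null
$M '[[-0.385,-0.69,0,0,0,0],[-0.385,-0.69,0,0,0,0],[-0.385,-0.69,0,0,0,0],[-0.385,-0.69,0,0,0,0],[-0.385,-0.69,0,0,0,0]]'
python3 -c "
from h import *
s=r.read_state();print(R.from_quat(s['eef_rot']).as_matrix().round(3),s['joint_positions'])
print(step([.534,.043,.36]))"
```

```text
time: 0.52
ee_pos: [0.2112, 0.5881, 0.4043]
eef_rot: [-0.015, 1.0, -0.0, -0.0]
ft_force: [0.0, 0.5, -1.0]
width: 0.0616
grip_force: 0.0
time: 2.18
ee_pos: [0.5339, 0.0448, 0.4044]
eef_rot: [-0.015, 1.0, 0.001, -0.001]
ft_force: [-4.1, 4.8, 1.3]
width: 0.0008
grip_force: 2.3
[[-1.    -0.029 -0.003]
 [-0.029  1.     0.002]
 [ 0.002  0.002 -1.   ]] [-0.52344933  0.13228267  0.3908499   1.71711523 -0.05434034  1.30468554
  1.47892927]
[-0.004 -0.048  1.111]
```

```bash
python3 - <<'E'
from h import *
snap("scene","s1",(300,20,240,180),3)
E
```

```text
(no output)
```

View pics/s1.png

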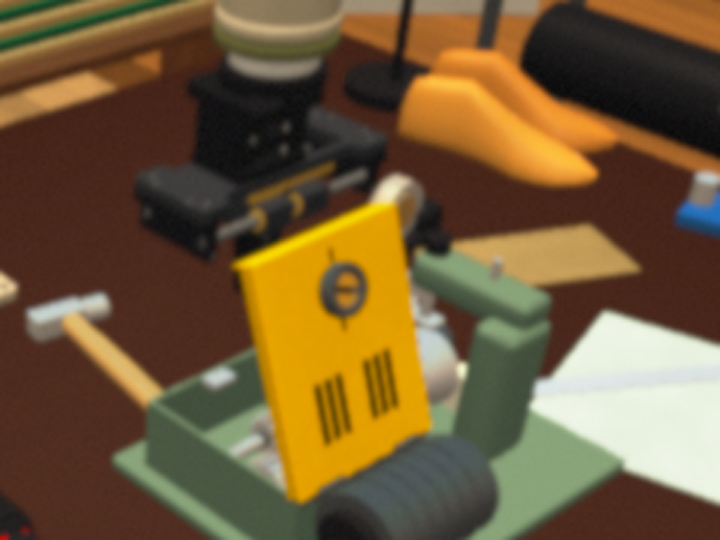

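The arm's way over brushed the guard further open. In the scene view the lock is now at about (415,117), with the gripper in front of the plate. I'll go over the top and push from behind.

```bash
M="python3 -m inch"
$M '[[0,0,-0.6,0,0,0],[0,0,-0.6,0,0,0],[0,0,-0.6,0,0,0],[0,0,-0.6,0,0,0],[0,-0.17,-0.6,0,0,0]]'
$M '[[-0.46,0,0,0,0,0],[-0.46,0,0,0,0,0],[-0.46,0,0,0,0,0],[-0.46,0,0,0,0,0],[-0.46,0,0,0,0,0]]'
$M '[[0,0,0.48,0,0,0],[0,0,0.48,0,0,0],[0,0,0.48,0,0,0],[0,0,0.48,0,0,0],[0,0,0.48,0,0,0]]'
python3 - <<'E'
from fit import *
p=[.5413,.0912,.0277]
obs=[('s1',414.7,116.7,(-.148,0,.011)),('s1',380,108.3,(-.193,-.079,0)),('s1',432.3,87.7,(-.193,.079,0))]
s=least_squares(lambda a:np.concatenate([np.array(proj(n,M(p,a[0],q)))-[u,v] for n,u,v,q in obs]),[1.1]);print(s.x,s.fun.round(1))
E
```

```text
time: 2.65
ee_pos: [0.5341, 0.0393, 0.5255]
eef_rot: [-0.015, 1.0, 0.0, -0.0]
ft_force: [0.6, 0.7, -0.3]
width: -0.0002
grip_force: 0.0
time: 3.07
ee_pos: [0.6271, 0.0408, 0.5243]
eef_rot: [-0.014, 1.0, 0.0, -0.0]
ft_force: [-0.5, 0.4, 0.1]
width: 0.0005
grip_force: 0.0
time: 3.48
ee_pos: [0.6261, 0.0407, 0.4274]
eef_rot: [-0.014, 1.0, -0.0, -0.0]
ft_force: [0.7, 0.5, 0.4]
width: 0.0004
grip_force: 0.0
[1.14156702] [-0.2 -0.1  2.3  0.1 -2.  -0.2]
```

```bash
M="python3 -m inch"
$M '[[0.4,0,0,0,0,0],[0.4,0,0,0,0,0],[0.45,0,0,0,0,0],[0.45,0,0.275,0,0,0],[0.45,0,0.275,0,0,0]]'
$M '[[0.35,0,0.36,0,0,0],[0.35,0,0.36,0,0,0],[0.26,0,0.45,0,0,0],[0.26,0,0.45,0,0,0],[0.12,0,0.39,0,0,0]]'
$M '[[0.12,0,0.39,0,0,0],[0.04,0,0.2,0,0,0],[0.04,0,0.2,0,0,0],[0,0,0.2,0,0,0],[0,0,0,0,0,0]]'
```

```text
time: 3.9
ee_pos: [0.5398, 0.0382, 0.4069]
eef_rot: [-0.014, 1.0, 0.0, 0.001]
ft_force: [2.0, -0.9, 0.4]
width: 0.0001
grip_force: 0.9
time: 4.32
ee_pos: [0.4854, 0.0367, 0.3252]
eef_rot: [-0.014, 1.0, 0.0, -0.0]
ft_force: [0.4, -0.3, 1.2]
width: 0.0004
grip_force: 0.4
time: 4.73
ee_pos: [0.4786, 0.0366, 0.2856]
eef_rot: [-0.014, 1.0, -0.0, -0.001]
ft_force: [0.3, -0.6, -0.3]
width: 0.0007
grip_force: 0.0
```

```bash
M="python3 -m inch"
$M '[[0,0,0.06,0,0,0],[0,0,0.06,0,0,0],[0,0,0.04,0,0,0],[0,0,0.02,0,0,0],[0,0,0,0,0,0]]'
$M '[[0,0,0.03,0,0,0],[0,0,0.03,0,0,0],[0,0,0.02,0,0,0],[0,0,0,0,0,0],[0,0,0,0,0,0]]'
```

```text
time: 5.15
ee_pos: [0.4788, 0.0365, 0.2796]
eef_rot: [-0.014, 1.0, 0.0, 0.0]
ft_force: [-0.7, -0.2, 0.2]
width: 0.0008
grip_force: 0.0
time: 5.57
ee_pos: [0.479, 0.0363, 0.2784]
eef_rot: [-0.013, 1.0, 0.001, 0.0]
ft_force: [-12.1, -0.6, 26.8]
width: 0.0006
grip_force: 13.3
```

Now 27 N of contact at tip height 0.096: the guard is shut. I'll back off, save a wrist shot of the lock, and go to the driver.

```bash
M="python3 -m inch"
$M '[[0,0,-0.2,0,0,0],[0,0,-0.8,0,0,0],[0,0,-0.9,0,0,0],[0,0,-0.9,0,0,0],[0,0,-0.9,0,0,0]]' 1 20
$M '[[-0.2,0,-0.3,0,0,0],[-0.2,0,-0.3,0,0,0],[0,0,0,0,0,0],[0,0,0,0,0,0],[0,0,0,0,0,0]]'
python3 - <<'E'
from fit import *
snap("wrist","w1")
p=[.5413,.0912,.0277]
print(proj('w1',M(p,0,(-.148,0,.011))),proj('w1',M(p,0,(-.193,.079,0))),proj('w1',M(p,0,(-.193,-.079,0))))
d=np.load('pics/w1.npz');print(d['K'],d['E'].round(3))
E
$M '[[-0.32,-0.72,0,0,0,0],[-0.32,-0.72,0,0,0,0],[-0.32,-0.72,0,0,0,0],[-0.32,-0.72,0,0,0,0],[-0.32,-0.72,0,0,0,0]]' >/dev/null
$M '[[-0.32,-0.72,0,0,0,0],[-0.32,-0.72,0,0,0,0],[-0.32,-0.72,0,0,0,0],[-0.32,-0.72,0,0,0,0],[-0.32,-0.72,0,0,0,0]]'
python3 - <<'E'
from h import *
snap("wrist","w2")
a=np.load('pics/w1.npz')['p'];b=np.load('pics/w2.npz')['p']
cv2.imwrite('pics/w12.png',np.vstack([cv2.resize(x,(480,300)) for x in(a,b)]))
print(proj('w2',(.631,-.246,.186)),proj('w2',(.631,-.246,.1)))
E
```

```text
time: 5.98
ee_pos: [0.4784, 0.0363, 0.4261]
eef_rot: [-0.013, 1.0, 0.0, 0.0]
ft_force: [1.5, 0.8, 0.3]
width: 0.0259
grip_force: 0.0
time: 6.4
ee_pos: [0.4943, 0.0369, 0.4472]
eef_rot: [-0.014, 1.0, -0.0, -0.001]
ft_force: [-0.4, 0.1, 0.2]
width: 0.0592
grip_force: 0.0
(np.float64(372.19039636584574), np.float64(183.85811600171746)) (np.float64(450.7659159787952), np.float64(137.82006834785182)) (np.float64(294.2635081730392), np.float64(137.95857691960873))
[322.10283701 322.10283701 320.822176   204.94873744] [[-0.027  0.959  0.282  0.416]
 [ 1.     0.026  0.007  0.036]
 [-0.001  0.282 -0.959  0.427]
 [ 0.     0.     0.     1.   ]]
time: 7.28
ee_pos: [0.6308, -0.2487, 0.447]
eef_rot: [-0.014, 1.0, 0.0, -0.001]
ft_force: [-0.6, 0.5, -0.0]
width: 0.087
grip_force: 0.0
(np.float64(322.7869662110234), np.float64(214.47196196182728)) (np.float64(322.26493854900576), np.float64(188.85489425747923))
```

View pics/w12.png

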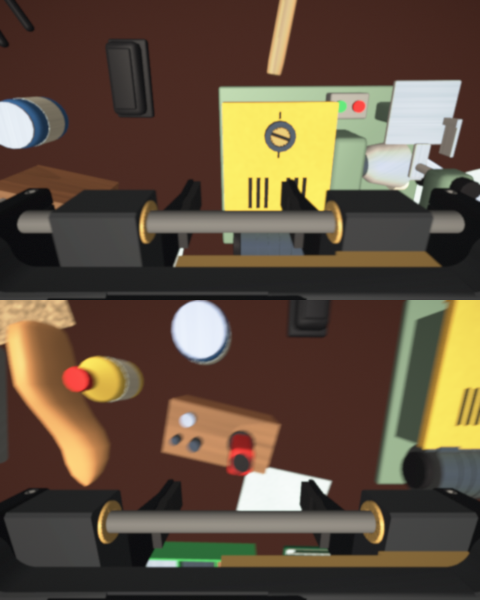

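The wrist views show the guard shut, with its lock at about (372,180) in full resolution, and the red driver in the block at about (320,205). I'll enlarge both.

```bash
python3 - <<'E'
import numpy as np,cv2
a=np.load('pics/w1.npz')['p'];b=np.load('pics/w2.npz')['p']
f=lambda p,x,y,w,h,k:cv2.resize(p[y:y+h,x:x+w],None,fx=k,fy=k,interpolation=cv2.INTER_CUBIC)
cv2.imwrite('pics/c2.png',np.hstack([f(a,347,155,50,50,8),f(b,290,160,50,50,8)]))
E
```

```text
(no output)
```

View pics/c2.png

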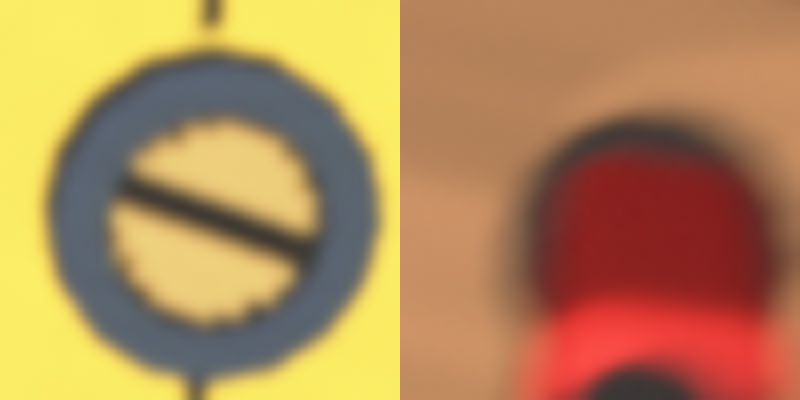

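```bash
M="python3 -m inch"
python3 - <<'E'
from h import *
f=lambda u,v,z:onz('w1',347+u/8,155+v/8,z)
print('lock',f(213,212,.109))
d=f(312,252,.107)-f(120,187,.107);m=f(197,390,.1)-f(211,10,.1)
print('slot ang from world y cw',np.arctan2(d[0],d[1]),'mark dir: offset from x',np.arctan2(m[1],m[0]))
E
$M '[[0,0.07,0.75,0,0,0],[0,0,0.75,0,0,0],[0,0,0.75,0,0,0],[0,0,0.5,0,0,0],[0,0,0.5,0,0,0]]'
$M '[[0,0,0,0,0,0],[0,0,0,0,0,0],[0,0,0,0,0,0],[0,0,0,0,0,0],[0,0,0,0,0,0]]' -1 40
$M '[[0,0,0,0,0,0],[0,0,0,0,0,0],[0,0,0,0,0,0],[0,0,0,0,0,0],[0,0,0,0,0,0]]'
```

```text
lock [0.48341531 0.09061093 0.109     ]
slot ang from world y cw 0.3011281410017009 mark dir: offset from x 0.035908518665253866
time: 7.75
ee_pos: [0.6297, -0.2443, 0.3155]
eef_rot: [-0.013, 1.0, 0.001, -0.001]
ft_force: [-0.6, -0.2, -0.1]
width: 0.0872
grip_force: 0.0
time: 8.17
ee_pos: [0.6307, -0.2448, 0.3198]
eef_rot: [-0.014, 1.0, -0.0, 0.001]
ft_force: [0.3, 0.3, 0.2]
width: 0.0612
grip_force: 0.0
time: 8.58
ee_pos: [0.6305, -0.2447, 0.3184]
eef_rot: [-0.014, 1.0, 0.0, 0.0]
ft_force: [0.4, -0.6, 0.4]
width: 0.0283
grip_force: 4.7
```

```bash
M="python3 -m inch"
$M '[[0,0,0,0,0,0],[0,0,0,0,0,0],[0,0,0,0,0,0],[0,0,0,0,0,0],[0,0,0,0,0,0]]'
$M '[[0,0,-0.2,0,0,0],[0,0,-0.6,0,0,0],[0,0,-0.8,0,0,0],[0,0,-0.8,0,0,0],[0,0,-0.8,0,0,0]]'
python3 -c "
from h import *
s=r.read_state();print(s['joint_positions'])"
```

```text
time: 9.0
ee_pos: [0.6305, -0.2447, 0.3183]
eef_rot: [-0.014, 1.0, -0.0, 0.0]
ft_force: [0.8, -0.6, 1.2]
width: 0.0274
grip_force: 36.9
time: 9.42
ee_pos: [0.6301, -0.2446, 0.4481]
eef_rot: [-0.014, 1.0, 0.0, -0.0]
ft_force: [0.8, -0.3, -1.9]
width: 0.0275
grip_force: 36.9
[-0.09595344  0.47317898  0.59563381  1.26670935 -0.2596079   1.47784252
  2.06956689]
```

```bash
M="python3 -m inch"
$M '[[0.344,0.85,-0.15,0,0,0],[0.344,0.85,-0.15,0,0,0],[0.344,0.85,0,0,0,0],[0.344,0.85,0,0,0,0],[0.344,0.85,0,0,0,0]]' - 55
$M '[[0.344,0.85,0,0,0,0],[0.344,0.85,0,0,0,0],[0.344,0.85,0,0,0,0],[0.344,0.85,0,0,0,0],[0.344,0.85,0,0,0,0]]'>/dev/null
for i in 1 2 3 4; do $M '[[0,0,0,0,0,0.79],[0,0,0,0,0,0.79],[0,0,0,0,0,0.79],[0,0,0,0,0,0.79],[0,0,0,0,0,0.79]]'|sed -n '1,2p;5p'; done
python3 - <<'E'
from h import *
s=r.read_state();print(s['joint_positions'],R.from_quat(s['eef_rot']).as_matrix().round(3),s['ee_pos'])
snap("wrist","w3");snap("scene","s3")
a=np.load('pics/w3.npz')['p'];b=np.load('pics/s3.npz')['p']
T=s['ee_pos']-np.array([0,0,.3103]);L=(.485,.0905,.107)
print(proj('w3',L),proj('w3',T),proj('s3',L),proj('s3',T))
u,v=map(int,proj('s3',L));U,V=map(int,proj('w3',T))
f=lambda p,x,y,w,h,k:cv2.resize(p[y:y+h,x:x+w],None,fx=k,fy=k,interpolation=cv2.INTER_CUBIC)
cv2.imwrite('pics/c3.png',np.hstack([f(a,U-50,V-70,100,140,4),f(b,u-50,v-100,100,140,4)]));print(U-50,V-70,u-50,v-100)
E
```

```text
time: 9.83
ee_pos: [0.5559, -0.0753, 0.4588]
eef_rot: [-0.014, 1.0, 0.0, 0.0]
ft_force: [1.3, 0.6, -1.2]
width: 0.0271
grip_force: 51.0
time: 10.67
ee_pos: [0.4835, 0.0912, 0.4588]
width: 0.0271
time: 11.08
ee_pos: [0.4835, 0.0911, 0.4588]
width: 0.0273
time: 11.5
ee_pos: [0.4835, 0.0911, 0.4587]
width: 0.0268
time: 11.92
ee_pos: [0.4835, 0.0912, 0.4587]
width: 0.0271
[-6.51297841e-01 -4.06769388e-03  3.74052966e-01  1.73516505e+00
  1.26475719e-03  1.41024961e+00 -5.80567935e-01] [[ 0.298  0.954 -0.   ]
 [ 0.954 -0.298  0.   ]
 [ 0.    -0.    -1.   ]] [0.48348576 0.09116332 0.45872969]
(np.float64(323.09744443925103), np.float64(187.41304860246052)) (np.float64(321.5910740665133), np.float64(197.5787318383406)) (np.float64(379.4534898012289), np.float64(143.40043056942676)) (np.float64(380.5391534648407), np.float64(129.4505834672783))
271 127 329 43
```

View pics/c3.png

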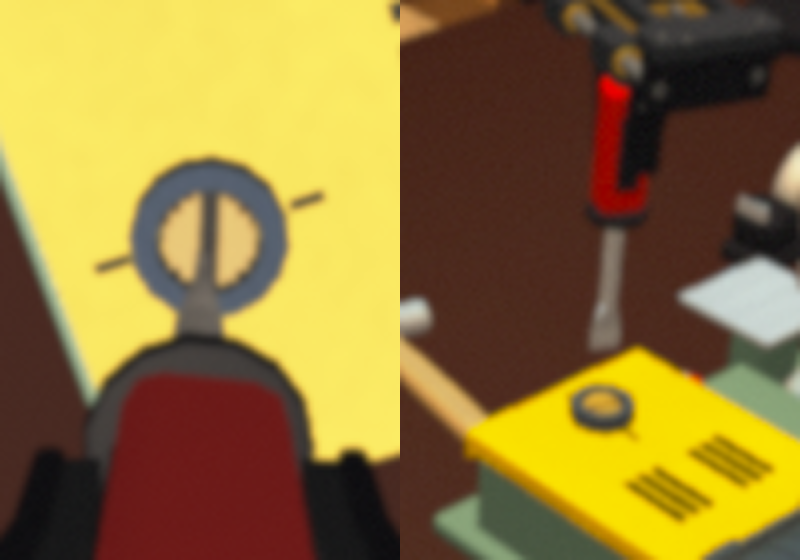

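Wrist view: lock at (323,187) with the slot aligned to the tool x, and the blade edge-on at (322,196), pointing into the slot. The scene view agrees. I'll lower gently.

```bash
M="python3 -m inch"
$M '[[0,0.03,0.3,0,0,0],[0,0,0.3,0,0,0],[0,0,0.2,0,0,0],[0,0,0.1,0,0,0],[0,0,0.05,0,0,0]]'
$M '[[0,0,0.03,0,0,0],[0,0,0.03,0,0,0],[0,0,0.03,0,0,0],[0,0,0.02,0,0,0],[0,0,0,0,0,0]]'
```

```text
time: 12.43
ee_pos: [0.4846, 0.091, 0.4194]
eef_rot: [0.804, 0.595, -0.001, -0.0]
ft_force: [0.5, 0.6, -1.3]
width: 0.0269
grip_force: 51.0
time: 12.85
ee_pos: [0.4848, 0.0911, 0.416]
eef_rot: [0.804, 0.594, 0.0, -0.0]
ft_force: [-0.3, -0.2, -1.6]
width: 0.0269
grip_force: 51.0
```

```bash
M="python3 -m inch"
$M '[[0,0,0.03,0,0,0],[0,0,0.02,0,0,0],[0,0,0.02,0,0,0],[0,0,0,0,0,0],[0,0,0,0,0,0]]'
$M '[[0,0,0.02,0,0,0],[0,0,0.02,0,0,0],[0,0,0,0,0,0],[0,0,0,0,0,0],[0,0,0,0,0,0]]'
```

```text
time: 13.27
ee_pos: [0.485, 0.091, 0.4132]
eef_rot: [0.804, 0.594, 0.0, 0.0]
ft_force: [2.5, -0.3, -0.8]
width: 0.0268
grip_force: 50.9
time: 13.68
ee_pos: [0.4849, 0.091, 0.4116]
eef_rot: [0.804, 0.594, 0.0, 0.0]
ft_force: [3.2, -0.9, -0.8]
width: 0.0273
grip_force: 50.9
```

```bash
M="python3 -m inch"
$M '[[0,0.015,0.02,0,0,0],[0,0,0.02,0,0,0],[0,0,0,0,0,0],[0,0,0,0,0,0],[0,0,0,0,0,0]]'
$M '[[0,0,0.02,0,0,0],[0,0,0,0,0,0],[0,0,0,0,0,0],[0,0,0,0,0,0],[0,0,0,0,0,0]]'
```

```text
time: 14.1
ee_pos: [0.4853, 0.0909, 0.4098]
eef_rot: [0.804, 0.594, -0.0, -0.0]
ft_force: [2.2, -1.5, -0.9]
width: 0.0274
grip_force: 50.9
time: 14.52
ee_pos: [0.4854, 0.0909, 0.4091]
eef_rot: [0.804, 0.594, -0.0, -0.0]
ft_force: [2.9, -0.1, 0.1]
width: 0.027
grip_force: 50.9
```

```bash
M="python3 -m inch"
$M '[[0,0,0,0,0,0.4],[0,0,0,0,0,0.6],[0,0,0,0,0,0.6],[0,0,0,0,0,0.6],[0,0,0,0,0,0.6]]'
python3 -c "
from h import *
print(r.read_state()['torque'])"
$M '[[0,0,0,0,0,0.6],[0,0,0,0,0,0.6],[0,0,0,0,0,0.6],[0,0,0,0,0,0.6],[0,0,0,0,0,0.6]]'
$M '[[0,0,0,0,0,0.6],[0,0,0,0,0,0.6],[0,0,0,0,0,0.6],[0,0,0,0,0,0.6],[0,0,0,0,0,0.6]]'
python3 -c "
from h import *
s=r.read_state();print(s['torque'],R.from_quat(s['eef_rot']).as_matrix().round(3)[:,0])"
```

```text
time: 14.93
ee_pos: [0.4855, 0.0907, 0.4092]
eef_rot: [0.893, 0.45, 0.0, 0.0]
ft_force: [2.3, -2.5, -0.4]
width: 0.0272
grip_force: 50.7
[-0.62274372 -1.00404534  0.05261968]
time: 15.35
ee_pos: [0.4855, 0.0906, 0.4091]
eef_rot: [0.959, 0.283, 0.0, 0.0]
ft_force: [2.9, -2.0, -0.3]
width: 0.0269
grip_force: 50.7
time: 15.77
ee_pos: [0.4855, 0.0905, 0.4092]
eef_rot: [0.994, 0.106, 0.0, 0.0]
ft_force: [2.9, -2.8, 0.0]
width: 0.0273
grip_force: 50.7
[-0.99647674 -0.74622462  0.0834143 ] [0.977 0.211 0.   ]
```

```bash
M="python3 -m inch"
S="python3 -c \"
from h import *
s=r.read_state();m=R.from_quat(s['eef_rot']).as_matrix();print(s['torque'].round(3) if hasattr(s['torque'],'round') else s['torque'],np.arctan2(m[1,0],m[0,0]))\""
$M '[[0,0,0,0,0,0.5],[0,0,0,0,0,0.5],[0,0,0,0,0,0.4],[0,0,0,0,0,0.3],[0,0,0,0,0,0.2]]'|sed -n '2p;4p'; eval $S
$M '[[0,0,0,0,0,0.15],[0,0,0,0,0,0.15],[0,0,0,0,0,0.15],[0,0,0,0,0,0],[0,0,0,0,0,0]]'|sed -n '2p;4p'; eval $S
$M '[[0,0,0,0,0,0.15],[0,0,0,0,0,0.15],[0,0,0,0,0,0.15],[0,0,0,0,0,0],[0,0,0,0,0,0]]'|sed -n '2p;4p'; eval $S
```

```text
ee_pos: [0.4854, 0.0904, 0.4092]
ft_force: [2.0, -2.8, 0.3]
ee_pos: [0.4853, 0.0907, 0.4091]
ft_force: [-3.8, -1.1, 3.6]
ee_pos: [0.4853, 0.0906, 0.4091]
ft_force: [-0.1, -5.1, 2.3]  File "<string>", line 1
    from h import fit.py h.py pics s=r.read_state();m=R.from_quat(s['eef_rot']).as_matrix();print(s['torque'].round(3) if hasattr(s['torque'],'round') else s['torque'],np.arctan2(m[1,0],m[0,0]))
IndentationError: unexpected indent
  File "<string>", line 1
    from h import fit.py h.py pics s=r.read_state();m=R.from_quat(s['eef_rot']).as_matrix();print(s['torque'].round(3) if hasattr(s['torque'],'round') else s['torque'],np.arctan2(m[1,0],m[0,0]))
IndentationError: unexpected indent
  File "<string>", line 1
    from h import fit.py h.py pics s=r.read_state();m=R.from_quat(s['eef_rot']).as_matrix();print(s['torque'].round(3) if hasattr(s['torque'],'round') else s['torque'],np.arctan2(m[1,0],m[0,0]))
IndentationError: unexpected indent
```

```bash
cat > st.py <<'E'
from h import *
s=r.read_state();m=R.from_quat(s['eef_rot']).as_matrix();print(np.round(s['torque'],3),np.arctan2(m[1,0],m[0,0]),s['joint_positions'][6])
E
python3 st.py
python3 -m inch '[[0,0,0,0,0,0.1],[0,0,0,0,0,0.1],[0,0,0,0,0,0.1],[0,0,0,0,0,0],[0,0,0,0,0,0]]'|sed -n '2p;4p'; python3 st.py
```

```text
[-1.967  0.092  0.082] -0.12037090989842882 -1.9559507934745612
ee_pos: [0.4853, 0.0906, 0.4091]
ft_force: [-0.0, -6.5, 2.5]
[-2.083  0.154  0.205] -0.15619745193638285 -1.9917689663938727
```

```bash

python3 -m inch '[[0,0,0,0,0,0.12],[0,0,0,0,0,0.12],[0,0,0,0,0,0],[0,0,0,0,0,0],[0,0,0,0,0,0]]'|sed -n '2p;4p'; python3 st.py
python3 -m inch '[[0,0,0,0,0,0.12],[0,0,0,0,0,0.12],[0,0,0,0,0,0],[0,0,0,0,0,0],[0,0,0,0,0,0]]'|sed -n '2p;4p'; python3 st.py
```

```text
ee_pos: [0.4853, 0.0906, 0.4091]
ft_force: [0.1, -6.6, 3.1]
[-2.163  0.136  0.38 ] -0.18473341630061538 -2.0203728015807436
ee_pos: [0.4853, 0.0906, 0.4091]
ft_force: [-0.8, -6.3, 2.8]
[-2.228  0.181  0.465] -0.2133942180487718 -2.049065132417454
```

```bash
M="python3 -m inch"
$M '[[0,0,0,0,0,-0.4],[0,0,0,0,0,-0.4],[0,0,0,0,0,-0.4],[0,0,0,0,0,-0.3],[0,0,0,0,0,0]]'|sed -n '2p;4p'; python3 st.py
$M '[[0,0,-0.1,0,0,0],[0,0,-0.1,0,0,0],[0,0,-0.3,0,0,0],[0,0,-0.4,0,0,0],[0,0,-0.5,0,0,0]]'
python3 - <<'E'
from h import *
snap("wrist","w4");snap("scene","s4")
a=np.load('pics/w4.npz')['p'];b=np.load('pics/s4.npz')['p']
f=lambda p,x,y,w,h,k:cv2.resize(p[y:y+h,x:x+w],None,fx=k,fy=k,interpolation=cv2.INTER_CUBIC)
cv2.imwrite('pics/c4.png',np.hstack([f(a,271,127,100,140,4),f(b,329,43,100,140,4)]))
E
```

```text
ee_pos: [0.4854, 0.0909, 0.4092]
ft_force: [0.6, -4.1, 1.3]
[-1.55  -0.066  0.042] -0.03187976347904941 -1.8676612056535526
time: 19.1
ee_pos: [0.4849, 0.0919, 0.4652]
eef_rot: [1.0, -0.016, -0.001, -0.001]
ft_force: [1.4, -0.5, -1.4]
width: 0.0254
grip_force: 54.8
```

View pics/c4.png

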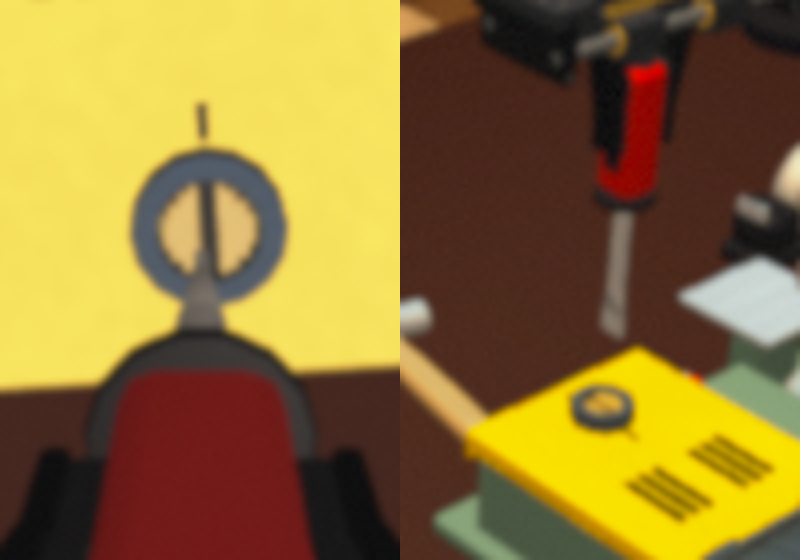

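Slot is in line with the mark in the wrist view and the guard is shut, so the lock is at its stop. In the scene crop the tip is at (382.3,126.3). I'll check its offset from nominal and plan the way back.

```bash
python3 - <<'E'
from h import *
s=r.read_state();T=np.array(s['ee_pos'])-[0,0,.3103]
print(proj('s4',T),proj('w4',T),'wrist tip seen',271+203/4,127+262/4,tri(('s4',382.25,126.25),('w4',321.75,192.5)),T)
print(step([.631,-.2455,.465]))
E
```

```text
(np.float64(381.61014549399096), np.float64(126.51667170325233)) (np.float64(322.19061591802205), np.float64(195.69661733692072)) wrist tip seen 321.75 192.5 [0.48871609 0.09173795 0.15998956] [0.48564121 0.09181282 0.15791378]
[3.909 8.309 0.066]
```

```bash
M="python3 -m inch"
for i in 1 2; do $M '[[0.39,0.83,0,0,0,0],[0.39,0.83,0,0,0,0],[0.39,0.83,0,0,0,0],[0.39,0.83,0,0,0,0],[0.39,0.83,0,0,0,0]]'|sed -n 2p; done
$M '[[0,0,0.3,0,0,0],[0,0,0.3,0,0,0],[0,0,0.3,0,0,0],[0,0,0,0,0,0],[0,0,0,0,0,0]]'
python3 - <<'E'
from h import *
print(step([.631,-.2455,.3183]))
s=r.read_state();T=np.array(s['ee_pos'])-[0,0,.3103]
snap("wrist","w5");snap("scene","s5")
a=np.load('pics/w5.npz')['p'];b=np.load('pics/s5.npz')['p']
u,v=map(int,proj('s5',T));U,V=map(int,proj('w5',T));print(proj('s5',T),proj('w5',T),U-50,V-70,u-50,v-90)
f=lambda p,x,y,w,h,k:cv2.resize(p[y:y+h,x:x+w],None,fx=k,fy=k,interpolation=cv2.INTER_CUBIC)
cv2.imwrite('pics/c5.png',np.hstack([f(a,U-50,V-70,100,140,4),f(b,u-50,v-90,100,140,4)]))
E
```

```text
ee_pos: [0.5583, -0.0784, 0.4647]
ee_pos: [0.6314, -0.2466, 0.464]
time: 20.45
ee_pos: [0.6306, -0.2441, 0.4283]
eef_rot: [1.0, -0.015, -0.001, -0.001]
ft_force: [0.5, 1.1, -2.0]
width: 0.0259
grip_force: 54.8
[0.015 0.04  2.75 ]
(np.float64(307.71499286169023), np.float64(224.82237694568778)) (np.float64(322.4145342577139), np.float64(195.90767911864924)) 272 125 257 134
```

View pics/c5.png

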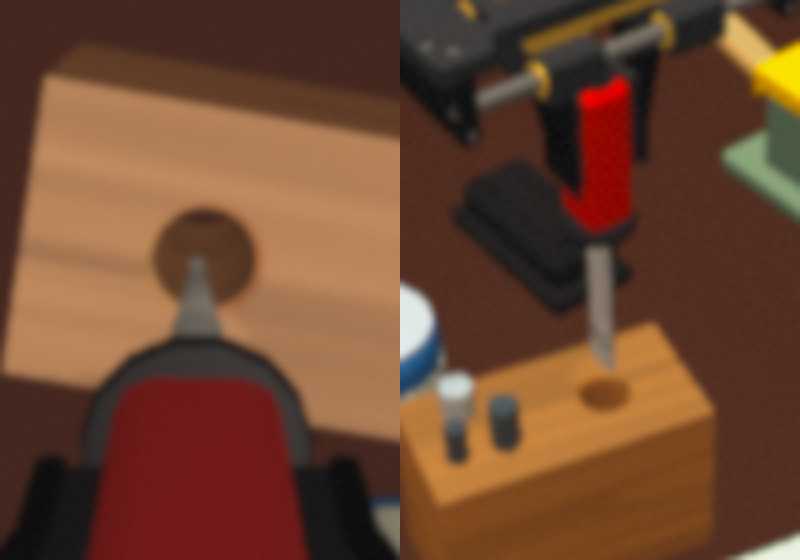

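The hole is at (323.3,189.3) in the wrist view and (308.5,232.8) in the scene view, with the blade right over it.

```bash
python3 -c "
from h import *
w=onz('w5',323.25,189.25,.1);s=onz('s5',308.5,232.75,.1);print(w,s,r.read_state()['ee_pos'])"
M="python3 -m inch"
$M '[[0,0.03,0.3,0,0,0],[0,0,0.3,0,0,0],[0,0,0.2,0,0,0],[0,0,0.2,0,0,0],[0,0,0.2,0,0,0]]'
```

```text
[ 0.63248834 -0.24503885  0.1       ] [ 0.63541139 -0.24609226  0.1       ] [ 0.63058994 -0.24483606  0.42997332]
time: 20.97
ee_pos: [0.6303, -0.2471, 0.3799]
eef_rot: [1.0, -0.016, -0.0, -0.0]
ft_force: [0.4, 0.3, -2.1]
width: 0.0256
grip_force: 54.8
```

```bash
M="python3 -m inch"
$M '[[0.04,-0.03,0.3,0,0,0],[0,0,0.3,0,0,0],[0,0,0.3,0,0,0],[0,0,0.3,0,0,0],[0,0,0.2,0,0,0]]'
$M '[[0,0,0.04,0,0,0],[0,0,0.03,0,0,0],[0,0,0.02,0,0,0],[0,0,0,0,0,0],[0,0,0,0,0,0]]'
```

```text
time: 21.38
ee_pos: [0.6317, -0.2459, 0.323]
eef_rot: [1.0, -0.016, -0.001, -0.0]
ft_force: [0.8, 0.7, -1.6]
width: 0.0259
grip_force: 54.8
time: 21.8
ee_pos: [0.6321, -0.2462, 0.3222]
eef_rot: [1.0, -0.016, 0.0, 0.0]
ft_force: [-0.2, -0.9, -1.1]
width: 0.0258
grip_force: 54.8
```

```bash
M="python3 -m inch"
$M '[[0,0,0.03,0,0,0],[0,0,0.03,0,0,0],[0,0,0.02,0,0,0],[0,0,0,0,0,0],[0,0,0,0,0,0]]'|sed -n '2p;4p'
$M '[[0,0,0.02,0,0,0],[0,0,0.02,0,0,0],[0,0,0.02,0,0,0],[0,0,0,0,0,0],[0,0,0,0,0,0]]'|sed -n '2p;4p'
```

```text
ee_pos: [0.632, -0.2461, 0.3184]
ft_force: [0.1, 0.4, 0.1]
ee_pos: [0.6319, -0.2463, 0.3183]
ft_force: [-7.2, 3.5, 17.1]
```

Seated on its collar at the original height, pressing 17 N. I'll release and back off.

```bash
M="python3 -m inch"; Z='[[0,0,0,0,0,0],[0,0,0,0,0,0],[0,0,0,0,0,0],[0,0,0,0,0,0],[0,0,0,0,0,0]]'
$M '[[0,0,-0.05,0,0,0],[0,0,0,0,0,0],[0,0,0,0,0,0],[0,0,0,0,0,0],[0,0,0,0,0,0]]' 1 >/dev/null; $M "$Z"|sed -n '2p;4,5p'
$M '[[0,0,-0.4,0,0,0],[0,0,-0.7,0,0,0],[0,0,-0.9,0,0,0],[0,0,-0.9,0,0,0],[0,0,-0.9,0,0,0]]'|sed -n '2p;4p'
$M '[[-0.7,-0.5,0,0,0,0],[-0.7,-0.5,0,0,0,0],[-0.7,-0.5,0,0,0,0],[-0.7,-0.5,0,0,0,0],[-0.7,-0.5,0,0,0,0]]'|sed -n '1,2p'
python3 - <<'E'
from h import *
snap("scene","s6");snap("top","t6")
a=np.load('pics/s6.npz')['p'];b=np.load('pics/t6.npz')['p']
cv2.imwrite('pics/c6.png',np.vstack([cv2.resize(a[60:310,130:530],(480,300)),cv2.resize(b[100:350,60:460],(480,300))]))
print([proj(n,(.6312,-.246,.186)) for n in('s6','t6')])
E
```

```text
ee_pos: [0.632, -0.2461, 0.3179]
ft_force: [0.4, -0.4, 0.3]
width: 0.083
ee_pos: [0.6317, -0.246, 0.4717]
ft_force: [0.6, -0.8, -0.4]
time: 24.3
ee_pos: [0.494, -0.1408, 0.4696]
[(np.float64(306.2473728589881), np.float64(200.39188228417285)), (np.float64(378.87287215471), np.float64(151.24937744682592))]
```

View pics/c6.png

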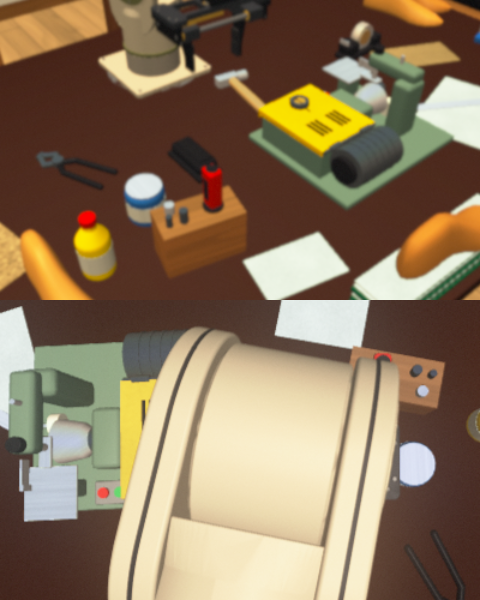

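The scene view shows the driver upright on its collar, the guard shut, and the tin, weight and glue in place.

```bash
python3 -c "
from bench import job
print(job.close_job())"
```

```text
the job is handed in; nothing more can be done
None
```

The job is handed in at about 24 s: the guard is shut, the lock is turned clockwise to its stop, and the screwdriver is back in its hole down to the collar. The tin, weight and glue were not moved, but early on the gripper brushed the guard further open (about 0.88 to 1.14 rad) before I shut it.

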